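# Close and lock the keeper plate of a striker rack

## Task

Close the striker rack: with a fingertip, first push the sliding keeper plate fully home against its two stop blocks, away from you, and then tighten the loose wing nut clockwise (seen from above) until it is snug and turns no further. Turn the nut by repeated fingertip strokes against one wing at a time, without gripping or straddling it across its middle. Leave the plate home, and neither lift nor shift the strikers, coin, cup, ruler and other things standing around.

Things in the scene. Friction and masses are not known exactly. Their poses are not given: they have to be found in the camera images.
- rack: fixed beech rack on the table: board 290 x 310 x 18 mm, x -100 to +190, y +-155. Origin at table level on the axis of the 12 mm upright stud that carries the nut; x points away from the robot (within 20 degrees), z up. Five leaning rails, 48 mm high, from x +85 on hold two strikers up to 65 mm high; free space between nut and rails. Guides at y +-75 (top 28 mm) flank the keeper plate.
- keeper (a joint): sliding keeper plate under the nut, slotted round the stud, 128 x 136 x 10 mm (top at 28 mm) with 10 mm wide raised strips along its near and far edges (top 36 mm). Slides along rack +x with 2.5 N of friction, stays where left. 0 = open (toward the robot), 0.030 m = fully home, far strip against two stop blocks. Starts at 0 to 0.008.
- keeper_face (a point): middle of the keeper plate's near upright face (looks to rack -x), where to push: 136 mm wide, 18 to 36 mm high, this point at 27 mm. It moves with the plate; at home it is 58 mm from the stud axis. The board, 18 mm high, goes on in front of it.
- wingnut (a joint): turn of the wing nut, rad, growing clockwise seen from above; 8.0 = snug, a hard stop. Starts at 1.6 to 3.6. Turns about the stud with light friction (0.025 N m), stays where left, sinks 6 mm per turn as it is tightened (the gap between its washer and the plate closes).
- nut_mid (a point): point on the nut's axis at half the height of its wings: 49 mm above the table when snug, up to 55 mm when loose. Dark steel boss 24 mm wide, 16 mm high; two flat upright wings, opposite, 5 mm thick, reaching 38 mm from the axis, from 11 mm below this point to 11 mm above. The stud ends 68 mm above the table; washer 28 mm wide below.
- wing_end (a point): middle of the outer end of one of the two wings, 38 mm from the axis, at the height of nut_mid; the other wing lies opposite. It turns with the nut.
- striker_yellow: loose translucent yellow striker, disc 41 x 10 mm, standing in the first slot of the rack; origin at its centre
- striker_black: loose black striker, disc 41 x 10 mm, standing in the third slot of the rack; origin at its centre
- queen: loose rosewood queen coin, 31 x 8 mm, lying on the rack's board on its left (+y) side beyond the guide; origin under its centre
- cup: loose teak cup, 50 mm wide, 46 mm high, standing on the rack's board on its left (+y) side; origin under its centre
- ruler: loose steel ruler 155 x 25 x 3 mm, lying on the rack's board on its right (-y) side along rack x; origin under its centre
- spare_striker: loose ivory striker, 41 x 10 mm, lying on the table to the left; origin under its centre
- screwdriver: loose screwdriver lying on the table to the right
- tin: loose amber jar, 70 mm wide, 90 mm high, on the table at the left back; origin under its centre

How it is judged:
By the outcome, as a careful person would: the job done as asked, in the order asked, and still so for the second after the job is handed in, with the robot touching nothing.
It also fails if it takes over 72 s, if anything falls off the work surface, if the arm or the gripper's body presses on something with over 40 N, if the wrist force passes 120 N, or if a joint passes its speed limit or range.

## Robot

A 6-joint arm with a two-finger parallel gripper is mounted at the origin on the work surface. World frame = base frame: x ahead of the robot, y to its left, z up, the work surface at z = 0. Lengths are in mm, angles in rad, forces in N, time in s.
With the tool pointing down it reaches from about 350 to 775 mm from the base axis. Payload 7.3 kg.
Tool frame: the origin (TCP) lies at the centre of the arm's flange, where the gripper is bolted on; the fingertips stand 178 mm ahead of it and the grasp point (between the pads) lies 159 mm ahead of it (bot.finger_overhang is the distance from the TCP to the fingertips, in mm); z points along the fingers, y is the line along which they close (so a half turn about z gives the same grasp; the last joint's range is limited). The gripper opens to 92 mm and grips with 3 to 60 N. Pads are 19 mm wide; open, the fingers measure 130 mm over their backs; the gripper's body (75 mm by 190 mm) begins 47 mm behind the grasp point.
Start: joints at [1.067, 0.342, 1.524, -0, 1.275, -0.146], TCP at [183.841, 491.762, 404.741] pointing down, gripper open.
Joint ranges: [-2.53, 2.53], [-0.77, 2.02], [0.04, 2.7], [-1, 4.14], [0.28, 2.66], [-3.11, 3.11]. Speed limits (rad/s): [2.57, 2.57, 3.14, 3.14, 3.14, 3.14].

## Interface

Orientations are given as a unit quaternion [w, x, y, z].
In Python, from rig import read_state, eyes, job, bot gives the robot as it stands.
- The arm moves only by the tool carry_out, never from a script. Its argument "deltas" is a list of rows, each a list of 5 numbers: the opening, from 0 (shut) to 1 (fully open), then the shift along the tool's x, y, z in mm, then the turn about the tool's z in degrees. A call has 1 to 5 rows; each row shifts and turns the commanded pose from where the row before left it, along the tool's axes as they then stand; what a row does not reach is not made up. A row lasts 1/12 s, in which the tool goes at most 41.7 mm and 7.16 degrees, less where a joint would pass 70% of its speed; a pose out of reach is approached as far as the arm can. A call with a gripper value outside its range is refused whole. The fingers move at their own pace and stop on an object; "force" is the grip in N (left out, the last holds). Time passes only in rows, so rows that do not move let the fingers close. It gives the time, the measured TCP pose, the force, the opening and the grip force at its end, in the units of the state.
- read_state(): the state, without advancing time (a new reading comes with each control period).
- eyes.capture(name): name is "scene" or "top" or "wrist"; returns (picture, depth): 384x512x3 uint8, blue, green, red; 384x512 float32, mm along the optical axis (not along the pixel's ray), 0 where there is no reading.
- eyes.get_calibration(name): a dict with "fx", "fy", "cx", "cy" (pixels), "R" (3x3) and "t" (3): a world point X has camera coordinates R X + t. Camera axes: x right, y down, z forward; pixel columns grow to the right and rows downward; lengths in mm; the calibration is good to about 2 mm. A picture is of the moment at which its call begins: read the wrist's pose just before it. get_calibration takes no time and is no camera call; for the wrist camera it gives the pose at the moment of the call.
- job.hand_in(): hands the job in; it is judged then, once.
The state is a dict: "time": time; "q": joint angles; "qd": joint speeds; "joint_torque": joint torques, N m; "position": TCP position; "ee_rot": TCP orientation; "force": force on the tool from outside, world axes, zero at the start; "moment": the same for the moment, N m; "opening": finger opening in mm; "grip_force": force on a finger pad.
Only numpy, scipy, OpenCV 4.12 (cv2) and the standard library are available. Lean on these libraries where they do the work, as an engineer would, in place of code of your own. Each camera call takes 0.05 s, during which the arm holds its last target. There are 200 camera calls.

## Working session

There is one attempt and no reset: what is moved stays moved. The work goes in short steps, Python scripts to look and compute and a tool call to move; the robot and the scene stay as the last step left them, time stands still between calls to the robot, and variables do not carry over. Pictures are saved under pics/ and viewed, at most 10 in all, crops included, and the job is handed in when it is done.

Besides the shell and the picture viewer there is one more tool, called as name(argument=value, ...), one argument or row to a line, values as JSON. carry_out: Moves the arm, as the interface text tells. Its arguments: {"type":"object","properties":{"deltas":{"type":"array"},"force":{"type":"number"}},"required":["deltas"]}

```bash
ls; mkdir -p pics; python3 - <<'E'
from rig import read_state, eyes, job, bot
import cv2,numpy as np
s=read_state(); print(s)
for n in("top","scene"):
    im,d=eyes.capture(n); cv2.imwrite(f"pics/{n}0.png",im); np.savez(f"pics/{n}0.npz",im=im,d=d); print(n,eyes.get_calibration(n))
print([a for a in dir(bot) if a[0]!='_'])
E
```

```text
pics
{'time': 0.0, 'q': array([ 1.06696406e+00,  3.42739004e-01,  1.52500685e+00,  1.24654780e-06,
        1.27541913e+00, -1.45966188e-01]), 'qd': array([-0.00045576, -0.00021275,  0.00087812,  0.00101403, -0.00118481,
       -0.00118637]), 'joint_torque': array([ 2.74539962e-04, -4.31253433e+01, -2.44212574e+01,  7.18394620e-02,
        5.61128114e-02, -1.38628261e-04]), 'position': array([183.7928777 , 491.63635798, 404.03985395]), 'ee_rot': array([-2.51519263e-04,  1.77979873e-01,  9.84033814e-01, -7.44844830e-04]), 'force': array([ 0.18673063, -0.33969386,  0.13590091]), 'moment': array([-0.02442472, -0.06344339,  0.00860543]), 'grip_force': 0.0, 'opening': 91.59547090779547}
top {'fx': 376.3127165572707, 'fy': 376.3127165572707, 'cx': 253.5209371158864, 'cy': 193.22166121261122, 'R': array([[-0.00572183, -0.99996436, -0.00620859],
       [-0.99330123,  0.00640005, -0.11537639],
       [ 0.11541201,  0.00550684, -0.99330244]]), 't': array([  -3.6525623 ,  594.91858508, 1288.14736902])}
scene {'fx': 394.22756374178044, 'fy': 394.22756374178044, 'cx': 260.1951462630565, 'cy': 192.30180289658193, 'R': array([[ 0.62617272,  0.7796461 , -0.00772516],
       [ 0.41992403, -0.34557711, -0.83919024],
       [-0.65694104,  0.52223406, -0.5437831 ]]), 't': array([-371.95011327, -177.66412853, 1431.62614487])}
['Unreachable', 'finger_overhang']
```

View pics/top0.png

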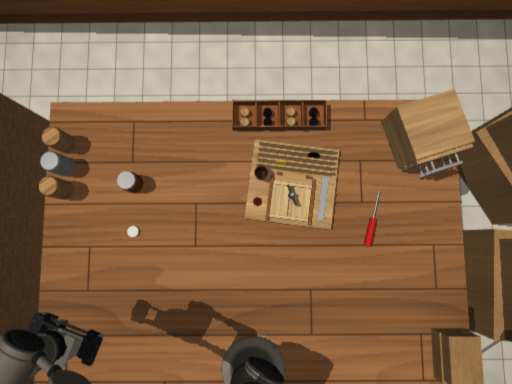

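View pics/scene0.png

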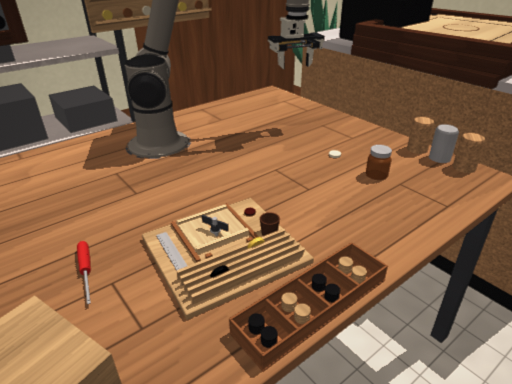

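The top view shows the rack at about cols 246–340, rows 140–228, with the nut at about (292,195). The scene view agrees. I'll measure the board and the nut.

```bash
cat > h.py <<'E'
import numpy as np,cv2
from rig import read_state, eyes, job, bot
def ray(c,px,z):
    px=np.atleast_2d(px).astype(float)
    d=np.c_[(px[:,0]-c['cx'])/c['fx'],(px[:,1]-c['cy'])/c['fy'],np.ones(len(px))]@c['R']
    o=-c['R'].T@c['t']
    return o+d*((z-o[2])/d[:,2])[:,None]
def proj(c,X):
    p=np.atleast_2d(X)@c['R'].T+c['t']; return np.c_[p[:,0]/p[:,2]*c['fx']+c['cx'],p[:,1]/p[:,2]*c['fy']+c['cy']]
E
python3 - <<'E'
from h import *
im=np.load('pics/top0.npz')['im']; c=eyes.get_calibration('top')
hsv=cv2.cvtColor(im,cv2.COLOR_BGR2HSV)
for p in [(256,205),(290,212),(210,200),(292,195),(323,200),(330,222)]: print(p,im[p[1],p[0]],hsv[p[1],p[0]])
m=((im[...,1]>110)&(hsv[...,1]>40)).astype(np.uint8); m[:132]=0;m[235:]=0;m[:,:235]=0;m[:,350:]=0
m=cv2.morphologyEx(m,cv2.MORPH_CLOSE,np.ones((7,7)))
cn=max(cv2.findContours(m,0,2)[0],key=cv2.contourArea)
r=ray(c,cn[:,0],18)[:,:2]
rect=cv2.minAreaRect(r.astype(np.float32)); print(rect); print(cv2.boxPoints(rect))
dk=(im.max(2)<75).astype(np.uint8); dk[:180]=0;dk[212:]=0;dk[:,:274]=0;dk[:,:]*=1;dk[:,312:]=0
n,l,st,ce=cv2.connectedComponentsWithStats(dk); print(st,ce)
for k in range(1,n): print(k,ray(c,ce[k],52))
v=cv2.resize(im[130:240,235:350],None,fx=6,fy=5.4,interpolation=cv2.INTER_CUBIC); cv2.imwrite('pics/c.png',v)
E
```

```text
(256, 205) [ 48  73 112] [ 12 146 112]
(290, 212) [ 99 149 189] [ 17 121 189]
(210, 200) [ 65 104 153] [ 13 147 153]
(292, 195) [139 143 144] [ 24   9 144]
(323, 200) [157 162 164] [ 21  11 164]
(330, 222) [ 88 135 171] [ 17 124 171]
((632.873046875, -139.12562561035156), (408.01934814453125, 289.9210510253906), 82.28424835205078)
[[ 461.8349  -321.82608]
 [ 749.13104 -360.7505 ]
 [ 803.9112    43.57483]
 [ 516.61505   82.49924]]
[[     0      0    512    384 196573]
 [   288    186      3      7     10]
 [   289    194      7     10     25]] [[255.49358762 191.49931578]
 [289.3        188.7       ]
 [292.4        198.        ]]
1 [[ 607.83998187 -131.62259886   52.        ]]
2 [[ 575.33151229 -141.80150495   52.        ]]
```

View pics/c.png

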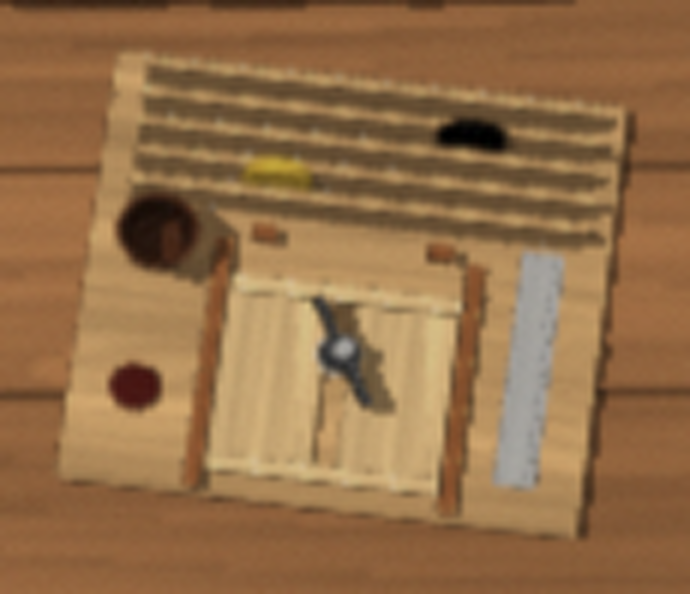

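```bash
python3 - <<'E'
from h import *
c=eyes.get_calibration('top')
f=lambda u,v:(235+u/6-.4,130+v/5.4-.4)
nl,nr,far=[ray(c,f(*p),18)[0] for p in((62,480),(580,537),(118,55))]
stud=ray(c,f(343,348),68)[0]; w1=ray(c,f(318,298),62)[0]; w2=ray(c,f(368,405),62)[0]
pl=ray(c,f(208,470),36)[0]; pr=ray(c,f(437,492),36)[0]
print(nl,nr,far,np.linalg.norm(nl-nr))
d=nl-nr; yaw=np.degrees(np.arctan2(d[1],d[0]))-90; print('yaw',yaw)
ex=np.array([np.cos(np.radians(yaw)),np.sin(np.radians(yaw))]); ey=np.array([-ex[1],ex[0]])
mid=(nl+nr)[:2]/2; print('origin from board',mid+100*ex,'stud',stud)
print('w',w1,w2,(w1+w2)/2,np.linalg.norm(w1-w2),np.degrees(np.arctan2(*(w1-w2)[1::-1])))
for p in(pl,pr): print('plate near edge x,y',(p[:2]-stud[:2])@ex,(p[:2]-stud[:2])@ey)
E
```

```text
[507.16057215  23.66135835  18.        ] [ 468.26817097 -279.73649585   18.        ] [791.41273623 -10.99117956  18.        ] 305.88049431190785
yaw -7.304875226640831
origin from board [ 586.90273429 -140.75246947] stud [ 587.30676113 -138.30497014   68.        ]
w [ 620.20662676 -125.08865219   62.        ] [ 551.49752352 -152.51744128   62.        ] [ 585.85207514 -138.80304674   62.        ] 73.98161486581836 21.76196703685025
plate near edge x,y -84.22452312918995 66.46432521328047
plate near edge x,y -82.21373535237267 -66.91156744602128
```

carry_out(
  deltas=[
    [0,-24.2,-23.8,0,0],
    [0,-24.2,-23.8,0,0],
    [0,-24.2,-23.8,0,0],
    [0,-24.2,-23.8,0,0],
    [0,-24.2,-23.8,0,0],
  ],
  force=10,
)

```text
time: 0.52
position: [255.6, 336.5, 404.4]
ee_rot: [-0.0, 0.178, 0.984, -0.0]
force: [1.4, 0.8, -0.5]
opening: 62.8
grip_force: 0.0
```

carry_out(
  deltas=[
    [0,-24.2,-23.8,0,0],
    [0,-24.2,-23.8,0,0],
    [0,-24.2,-23.8,0,0],
    [0,-24.2,-23.8,0,0],
    [0,-24.2,-23.8,0,0],
  ],
)

```text
time: 0.93
position: [327.3, 182.5, 404.6]
ee_rot: [-0.0, 0.178, 0.984, -0.0]
force: [1.1, 0.4, -0.8]
opening: 29.6
grip_force: 0.0
```

carry_out(
  deltas=[
    [0,-24.2,-23.8,0,0],
    [0,-24.2,-23.8,0,0],
    [0,-24.2,-23.8,0,0],
    [0,-24.2,-23.8,0,0],
    [0,-24.2,-23.8,0,0],
  ],
)

```text
time: 1.35
position: [399.0, 28.5, 404.6]
ee_rot: [-0.0, 0.178, 0.984, 0.0]
force: [0.3, 0.5, 1.0]
opening: 1.2
grip_force: 0.0
```

carry_out(
  deltas=[
    [0,-24.2,-23.8,0,0],
    [0,-24.2,-23.8,0,0],
    [0,-24.2,-23.8,0,0],
    [0,-24.2,-23.8,0,0],
    [0,-24.2,-23.8,0,0],
  ],
)

```text
time: 1.77
position: [470.8, -125.3, 404.4]
ee_rot: [-0.0, 0.178, 0.984, 0.0]
force: [1.0, -0.2, 0.6]
opening: 0.4
grip_force: 0.0
```

carry_out(
  deltas=[
    [0,0,0,0,7],
    [0,0,0,0,7],
    [0,0,0,0,7],
    [0,0,0,0,7],
    [0,0,0,0,7],
  ],
)

```text
time: 2.18
position: [470.4, -123.7, 404.2]
ee_rot: [-0.001, 0.468, 0.884, -0.0]
force: [-0.1, 0.4, 0.1]
opening: 0.6
grip_force: 0.0
```

carry_out(
  deltas=[
    [0,0,0,0,7],
    [0,0,0,0,7],
    [0,0,0,0,7],
    [0,0,0,0,7],
    [0,0,0,0,7],
  ],
)

```text
time: 2.6
position: [470.4, -123.5, 404.3]
ee_rot: [-0.0, 0.712, 0.702, -0.0]
force: [0.1, -0.8, -0.7]
opening: 0.4
grip_force: 0.0
```

carry_out(
  deltas=[
    [0,0,0,0,6.8],
    [0,0,0,0,0],
    [0,0,0,0,0],
  ],
)

```text
time: 2.85
position: [470.4, -123.6, 404.5]
ee_rot: [-0.0, 0.749, 0.662, -0.0]
force: [0.7, 0.8, -0.4]
opening: 0.2
grip_force: 0.0
```

```bash
cat >> h.py <<'E'
def tool(s):
    from scipy.spatial.transform import Rotation as R
    w,x,y,z=s['ee_rot']; return R.from_quat([x,y,z,w]).as_matrix()
E
python3 - <<'E'
from h import *
s=read_state(); M=tool(s); print(s['time'],s['position'],s['q'],s['opening'],s['force'],'phi',np.degrees(np.arctan2(M[1,0],M[0,0])),M[:,2])
c=eyes.get_calibration('wrist'); im,d=eyes.capture('wrist'); np.savez('pics/w1.npz',im=im,d=d,**c); cv2.imwrite('pics/w1.png',im)
print(c)
E
```

```text
2.85 [ 470.42317049 -123.56507885  404.45030749] [-4.14607559e-01  2.71788643e-01  1.62607288e+00  3.74205118e-05
  1.24435937e+00 -2.90848564e-01] 0.16369448048854898 [ 0.6810407   0.83307244 -0.44994291] phi 82.90844012216274 [-5.60728960e-04  2.85513531e-04 -9.99999802e-01]
{'fx': 270.44773377333763, 'fy': 270.44773377333763, 'cx': 256.49196071411035, 'cy': 192.21720885777788, 'R': array([[ 9.92350785e-01, -1.23448624e-01, -5.96773385e-04],
       [-1.17593660e-01, -9.46734401e-01,  2.99776091e-01],
       [-3.75719320e-02, -2.97412863e-01, -9.54009402e-01]]), 't': array([-481.62734767,  -99.85333401,  372.38666325])}
```

View pics/w1.png

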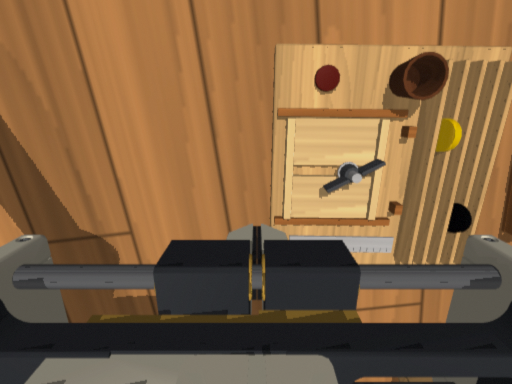

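The wrist view shows the nut's stud top at about (350,173), wing ends at about (326,187) and (384,163), and the plate's near edge at about col 286, rows 117–218. I'll measure from here.

```bash
python3 - <<'E'
from h import *
z=np.load('pics/w1.npz'); c={k:z[k] for k in('fx','fy','cx','cy','R','t')}; im=z['im']; d=z['d']
print('cam',-c['R'].T@c['t'])
P=np.array([470.4,-123.6,404.4])
u=np.radians(82.9);tx=np.array([np.cos(u),np.sin(u),0]);ty=np.array([tx[1],-tx[0],0])
for h in(178,140,112):
  print(h,np.round(proj(c,[P+sx*9.5*tx+sy*19*ty-[0,0,h] for sx in(1,-1) for sy in(-1,1)]),0).tolist())
print('finger depths',[(p,round(float(d[p[1],p[0]]))) for p in((180,260),(240,260),(300,260),(180,243),(200,300),(100,278))])
dk=((im.max(2)<100)).astype(np.uint8); dk[:150]=0;dk[205:]=0;dk[:,:315]=0;dk[:,392:]=0
n,l,st,ce=cv2.connectedComponentsWithStats(dk); print(st,ce)
for px,zz in(((350,173),68),((326,187),62),((384,163),62),((286,117),36),((285,218),36),((277,44),18),((272,225),18)): print(px,zz,ray(c,px,zz)[0].round(1))
cv2.imwrite('pics/w1c.png',cv2.resize(im[100:240,265:405],None,fx=4,fy=4,interpolation=cv2.INTER_CUBIC))
E
```

```text
cam [480.19244402 -43.23823632 384.90659767]
178 [[227.0, 225.0], [287.0, 225.0], [228.0, 251.0], [286.0, 251.0]]
140 [[219.0, 256.0], [295.0, 256.0], [221.0, 288.0], [293.0, 288.0]]
112 [[210.0, 292.0], [304.0, 292.0], [213.0, 329.0], [302.0, 330.0]]
finger depths [((180, 260), 84), ((240, 260), 84), ((300, 260), 84), ((180, 243), 94), ((200, 300), 82), ((100, 278), 87)]
[[     0      0    512    384 195942]
 [   323    158     62     35    660]
 [   390    202      2      3      6]] [[255.17025957 191.55909912]
 [352.16666667 173.85      ]
 [390.5        203.        ]]
(350, 173) 68 [ 582.2 -131.9   68. ]
(326, 187) 62 [ 554.1 -147.8   62. ]
(384, 163) 62 [ 625.2 -126.1   62. ]
(286, 117) 36 [515.  -59.2  36. ]
(285, 218) 36 [ 501.2 -194.3   36. ]
(277, 44) 18 [513.7  26.3  18. ]
(272, 225) 18 [ 482.2 -210.9   18. ]
```

View pics/w1c.png

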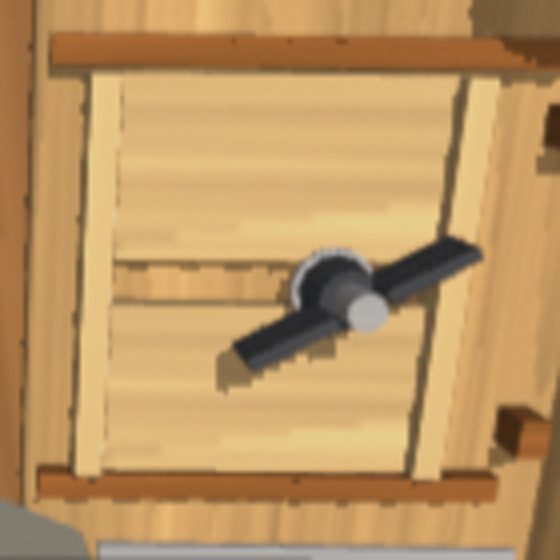

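```bash
python3 - <<'E'
from h import *
z=np.load('pics/w1.npz'); c={k:z[k] for k in('fx','fy','cx','cy','R','t')}
f=lambda u,v:(265+u/4-.4,100+v/4-.4)
for n,p,zz in(('stud',(368,311),68),('w near',(243,357),62),('w far',(470,247),62),('near strip L outer',(93,75),36),('near R',(76,474),36)): print(n,ray(c,f(*p),zz)[0].round(1))
w1,w2=ray(c,f(243,357),62)[0],ray(c,f(470,247),62)[0]; print((w1+w2)/2,np.linalg.norm(w1-w2),np.degrees(np.arctan2(*(w2-w1)[1::-1])))
ex=np.array([.9919,-.1271])
for p in((93,75),(76,474)): print((ray(c,f(*p),36)[0][:2]-[587,-139])@ex)
E
```

```text
stud [ 590.  -138.3   68. ]
w near [ 553.2 -150.1   62. ]
w far [ 622.9 -123.8   62. ]
near strip L outer [517.1 -61.1  36. ]
near R [ 499.3 -194.2   36. ]
[ 588.02601677 -136.97103169   62.        ] 74.46431836482923 20.677839430360002
-79.22213246016534
-79.9869713659983
```

carry_out(
  deltas=[
    [0,0,0,40,0],
    [0,0,0,40,0],
    [0,0,0,40,0],
    [0,0,0,40,0],
    [0,0,0,20,0],
  ],
)

```text
time: 3.32
position: [469.1, -123.0, 220.8]
ee_rot: [-0.003, 0.75, 0.662, -0.001]
force: [-0.6, -0.0, -0.2]
opening: 0.4
grip_force: 0.0
```

carry_out(
  deltas=[
    [0,0,0,20,0],
    [0,0,0,0,0],
    [0,0,5,0,0],
    [0,0,5,0,0],
    [0,0,3,0,0],
  ],
)

```text
time: 3.73
position: [484.8, -125.6, 206.3]
ee_rot: [0.002, 0.75, 0.661, 0.001]
force: [0.9, 0.7, 0.2]
opening: 0.9
grip_force: 0.0
```

carry_out(
  deltas=[
    [0,0,3,0,0],
    [0,0,3,0,0],
    [0,0,3,0,0],
    [0,0,3,0,0],
    [0,0,3,0,0],
  ],
)

```text
time: 4.15
position: [498.2, -127.1, 204.9]
ee_rot: [-0.0, 0.751, 0.661, -0.0]
force: [-2.5, 0.1, 4.4]
opening: 0.4
grip_force: 2.4
```

carry_out(
  deltas=[
    [0,0,2,0,0],
    [0,0,2,0,0],
    [0,0,2,0,0],
    [0,0,0,0,0],
  ],
)

```text
time: 4.48
position: [504.6, -128.0, 204.9]
ee_rot: [0.0, 0.751, 0.661, 0.0]
force: [-1.3, 0.3, 3.9]
opening: 0.6
grip_force: 1.9
```

carry_out(
  deltas=[
    [0,0,2,0,0],
    [0,0,2,0,0],
    [0,0,1,0,0],
    [0,0,0,0,0],
  ],
)

```text
time: 4.82
position: [509.4, -128.6, 204.8]
ee_rot: [0.0, 0.751, 0.661, 0.0]
force: [-0.8, 0.1, 5.5]
opening: 0.6
grip_force: 2.3
```

carry_out(
  deltas=[
    [0,0,1,0,0],
    [0,0,1,0,0],
    [0,0,0,0,0],
  ],
)

```text
time: 5.07
position: [511.3, -128.9, 204.8]
ee_rot: [0.0, 0.751, 0.661, 0.0]
force: [-1.8, -0.1, 5.2]
opening: 0.6
grip_force: 2.4
```

carry_out(
  deltas=[
    [0,0,1,0,0],
    [0,0,1,0,0],
    [0,0,0,0,0],
  ],
)

```text
time: 5.32
position: [513.3, -129.2, 204.8]
ee_rot: [0.0, 0.751, 0.661, 0.0]
force: [-1.8, -1.0, 4.6]
opening: 0.3
grip_force: 2.4
```

```bash
python3 - <<'E'
from h import *
c=eyes.get_calibration('wrist'); im,d=eyes.capture('wrist'); np.savez('pics/w2.npz',im=im,d=d,**c); cv2.imwrite('pics/w2.png',im)
E
```

```text
(no output)
```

View pics/w2.png

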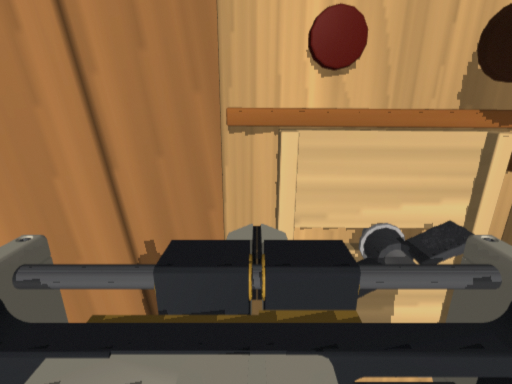

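```bash
python3 - <<'E'
from h import *
z=np.load('pics/w2.npz'); c={k:z[k] for k in('fx','fy','cx','cy','R','t')}; im=z['im']
ex=np.array([.9914,-.1305]); S=np.array([588,-138.5])
print('cam',-c['R'].T@c['t'])
for px,zz in(((281,140),36),((279,225),36),((297,140),36),((222,140),18),((287,233),27),((502,140),36),((512,140),36)):
  p=ray(c,px,zz)[0]; print(px,p.round(1),((p[:2]-S)@ex).round(1))
P=read_state()['position'];u=np.radians(82.9);tx=np.array([np.cos(u),np.sin(u),0]);ty=np.array([tx[1],-tx[0],0])
print(np.round(proj(c,[P+sx*9.5*tx+sy*19*ty-[0,0,178] for sx in(1,-1) for sy in(-1,1)]),0).tolist())
cv2.imwrite('pics/w2c.png',cv2.resize(im[100:300,210:410],None,fx=3,fy=3,interpolation=cv2.INTER_CUBIC))
E
```

```text
cam [523.35100093 -48.84200321 185.25453234]
(281, 140) [534.5 -67.5  36. ] -62.3
(279, 225) [ 528.3 -117.7   36. ] -62.0
(297, 140) [543.2 -68.6  36. ] -53.6
(222, 140) [500.1 -65.2  18. ] -96.7
(287, 233) [ 533.1 -128.    27. ] -55.8
(502, 140) [654.1 -82.8  36. ] 58.3
(512, 140) [659.5 -83.5  36. ] 63.7
[[227.0, 225.0], [286.0, 224.0], [228.0, 251.0], [286.0, 251.0]]
```

View pics/w2c.png

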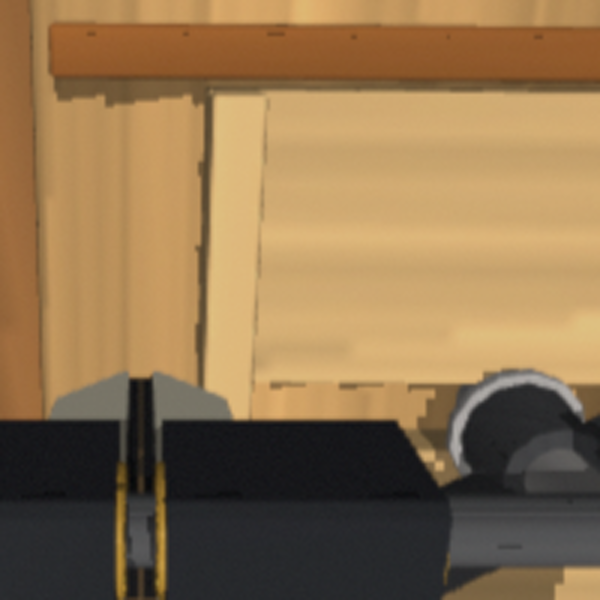

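carry_out(
  deltas=[
    [0,0,1.5,0,0],
    [0,0,1.5,0,0],
    [0,0,1,0,0],
    [0,0,0,0,0],
  ],
)

```text
time: 5.7
position: [517.3, -129.6, 204.8]
ee_rot: [0.0, 0.751, 0.661, 0.0]
force: [-3.0, 0.1, 5.1]
opening: 0.4
grip_force: 2.4
```

carry_out(
  deltas=[
    [0,0,1,0,0],
    [0,0,1,0,0],
    [0,0,0,0,0],
  ],
)

```text
time: 5.95
position: [519.2, -129.9, 204.8]
ee_rot: [0.0, 0.751, 0.661, 0.0]
force: [-2.8, -0.9, 5.0]
opening: 0.5
grip_force: 2.5
```

carry_out(
  deltas=[
    [0,0,1,0,0],
    [0,0,0,0,0],
  ],
)

```text
time: 6.12
position: [520.1, -130.0, 204.8]
ee_rot: [0.0, 0.751, 0.661, -0.0]
force: [-2.7, -1.7, 6.1]
opening: 0.8
grip_force: 2.9
```

carry_out(
  deltas=[
    [0,0,1,0,0],
    [0,0,0,0,0],
  ],
)

```text
time: 6.28
position: [520.6, -130.1, 204.8]
ee_rot: [-0.001, 0.751, 0.661, -0.001]
force: [-5.6, -0.7, 7.4]
opening: 0.5
grip_force: 4.7
```

carry_out(
  deltas=[
    [0,0,1,0,0],
    [0,0,0,0,0],
  ],
)

```text
time: 6.45
position: [521.0, -130.2, 204.7]
ee_rot: [-0.001, 0.751, 0.661, -0.001]
force: [-8.6, -1.2, 10.4]
opening: 0.4
grip_force: 6.5
```

carry_out(
  deltas=[
    [0,0,1,0,0],
    [0,0,0,0,0],
  ],
)

```text
time: 6.62
position: [521.5, -130.2, 204.7]
ee_rot: [-0.002, 0.751, 0.661, -0.002]
force: [-11.2, -0.8, 12.1]
opening: -0.3
grip_force: 8.4
```

```bash
python3 - <<'E'
from h import *
c=eyes.get_calibration('wrist'); im,d=eyes.capture('wrist'); np.savez('pics/w3.npz',im=im,d=d,**c); cv2.imwrite('pics/w3.png',im)
E
```

```text
(no output)
```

View pics/w3.png

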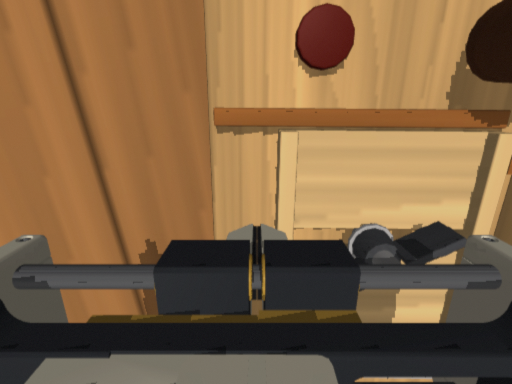

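Plate near edge to board edge is now about 42 mm, which is the home distance, and the force built up to 11 N against the stops. The plate is home. I'll back off, lift and turn for the nut.

carry_out(
  deltas=[
    [0,0,-6,0,0],
    [0,0,-6,0,0],
    [0,0,0,-30,0],
    [0,0,0,-30,-7],
    [0,0,0,0,-7],
  ],
)

```text
time: 7.08
position: [512.4, -129.2, 269.2]
ee_rot: [0.004, 0.663, 0.749, 0.002]
force: [1.4, 0.6, 0.2]
opening: 0.7
grip_force: 0.0
```

carry_out(
  deltas=[
    [0,0,0,0,-7],
    [0,0,0,0,-7],
    [0,0,0,0,-7],
    [0,0,0,0,-7],
    [0,0,0,0,0],
  ],
)

```text
time: 7.5
position: [511.0, -128.7, 264.3]
ee_rot: [-0.0, 0.462, 0.887, 0.0]
force: [0.2, 0.2, 0.6]
opening: 0.3
grip_force: 0.0
```

```bash
cat >> h.py <<'E'
def go(S,alpha,R=35,off=12):
    "shift in tool axes + turn to stand behind a wing at angle alpha"
    s=read_state(); M=tool(s); phi=np.degrees(np.arctan2(M[1,0],M[0,0]))
    a=np.radians(alpha); er=np.array([np.cos(a),np.sin(a)]); et=np.array([er[1],-er[0]])
    d=np.array(S)+R*er-off*et-s['position'][:2]
    print('t',s['time'],'phi',phi,'turn',(phi-alpha+90+180)%360-180,'shift x,y',M[:2,0]@d,M[:2,1]@d,'pos',s['position'],'q6',s['q'][5],'F',s['force'])
E
python3 -c "
from h import *
go((588,-138.5),215)"
```

```text
t 7.5 phi 124.94847501695514 turn -0.051524983044856754 shift x,y -64.1944880651001 22.462390250817997 pos [ 511.02776341 -128.65420533  264.34380456] q6 -1.002429680447956 F [0.1549682  0.19513677 0.56293929]
```

carry_out(
  deltas=[
    [0,-32,11.2,0,0],
    [0,-32,11.2,0,0],
    [0,0,0,0,0],
    [0,0,0,10,0],
    [0,0,0,10,0],
  ],
)

```text
time: 7.92
position: [565.6, -168.4, 243.6]
ee_rot: [-0.0, 0.465, 0.885, 0.0]
force: [-0.2, 0.4, -0.5]
opening: 0.3
grip_force: 0.0
```

carry_out(
  deltas=[
    [0,0,0,8,0],
    [0,0,0,8,0],
    [0,0,0,6,0],
    [0,0,0,0,0],
  ],
)

```text
time: 8.25
position: [565.3, -168.1, 221.0]
ee_rot: [-0.002, 0.464, 0.886, -0.0]
force: [0.4, -0.1, 0.4]
opening: 0.5
grip_force: 0.0
```

```bash
python3 - <<'E'
from h import *
go((588,-138.5),215)
c=eyes.get_calibration('wrist'); im,d=eyes.capture('wrist'); np.savez('pics/w4.npz',im=im,d=d,**c); cv2.imwrite('pics/w4.png',im)
E
```

```text
t 8.25 phi 124.69584152132019 turn -0.30415847867982393 shift x,y -0.7397150300649221 0.5724242823499383 pos [ 565.32089183 -168.1226521   220.96772335] q6 -1.024621935609444 F [ 0.35189744 -0.06300363  0.36888794]
```

View pics/w4.png

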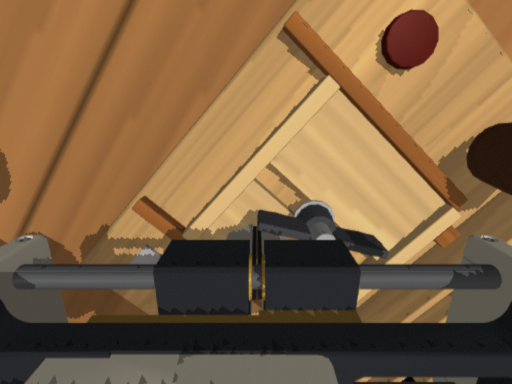

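The near wing lies at (260–300, 215–235), just ahead of the fingertip at (240,235), with clearance. Starting stroke 1.

carry_out(
  deltas=[
    [0,4.36,-1.2,0,7],
    [0,4.36,-1.2,0,7],
    [0,4.36,-1.2,0,7],
    [0,4.36,-1.2,0,7],
    [0,4.36,-1.2,0,7],
  ],
)

```text
time: 8.72
position: [552.8, -150.7, 223.3]
ee_rot: [0.001, 0.711, 0.703, 0.0]
force: [-0.2, -1.0, -1.2]
opening: 0.3
grip_force: 0.7
```

```bash
python3 -c "
from h import *
go((588,-138.5),180)"
```

```text
t 8.7167 phi 89.33588889614252 turn -0.664111103857465 shift x,y 0.23778657487784072 0.1505916748219133 pos [ 552.84666244 -150.73602521  223.26118927] q6 -0.38802289691410685 F [-0.22491996 -0.98126429 -1.16592503]
```

carry_out(
  deltas=[
    [0,4.36,-1.2,0,7],
    [0,4.36,-1.2,0,7],
    [0,4.36,-1.2,0,7],
    [0,4.36,-1.2,0,7],
    [0,4.36,-1.2,0,7],
  ],
)

```text
time: 9.13
position: [552.3, -128.2, 223.2]
ee_rot: [0.0, 0.89, 0.457, 0.0]
force: [-0.1, -0.9, -0.4]
opening: 0.7
grip_force: 0.5
```

carry_out(
  deltas=[
    [0,4.36,-1.2,0,7],
    [0,4.36,-1.2,0,7],
    [0,4.36,-1.2,0,7],
    [0,4.36,-1.2,0,7],
    [0,4.36,-1.2,0,7],
  ],
)

```text
time: 9.55
position: [564.8, -109.6, 223.1]
ee_rot: [-0.0, 0.986, 0.168, -0.0]
force: [-0.5, -0.0, 0.6]
opening: 0.7
grip_force: 0.5
```

carry_out(
  deltas=[
    [0,4.36,-1.2,0,7],
    [0,4.36,-1.2,0,7],
    [0,4.36,-1.2,0,7],
    [0,4.36,-1.2,0,7],
    [0,4.36,-1.2,0,7],
  ],
)

```text
time: 9.97
position: [585.8, -101.5, 223.1]
ee_rot: [-0.0, 0.991, -0.136, 0.0]
force: [-0.1, 0.7, -0.8]
opening: 0.4
grip_force: 0.4
```

```bash
python3 - <<'E'
from h import *
go((588,-138.5),75)
c=eyes.get_calibration('wrist'); im,d=eyes.capture('wrist'); np.savez('pics/w5.npz',im=im,d=d,**c); cv2.imwrite('pics/w5.png',im)
E
```

```text
t 9.9667 phi -15.638737349039188 turn -0.6387373490391894 shift x,y -0.25211160980886294 0.18535725976736822 pos [ 585.76030217 -101.47623407  223.12256166] q6 1.5430880535816727 F [-0.11892684  0.65571131 -0.83058043]
```

View pics/w5.png

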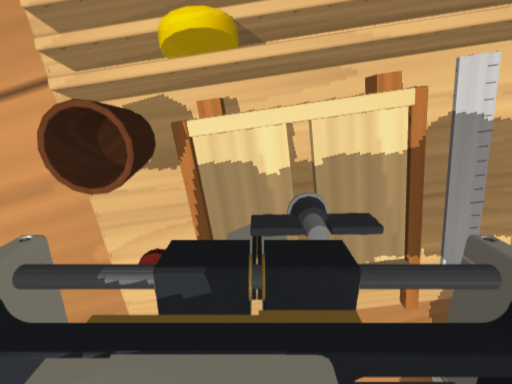

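The wing lies flat against the finger face at (250–380, 222). The plate's far strip touches both stop blocks, at about (212,108) and (385,82). Next I lift, turn back and take the opposite wing.

carry_out(
  deltas=[
    [0,-5,0,0,0],
    [0,0,0,-20,0],
    [0,0,0,-21,-7],
    [0,0,0,0,-7],
    [0,0,0,0,-7],
  ],
)

```text
time: 10.43
position: [580.7, -100.7, 265.6]
ee_rot: [0.001, 0.998, 0.055, 0.002]
force: [-0.3, -0.5, -0.1]
opening: 0.7
grip_force: 0.0
```

carry_out(
  deltas=[
    [0,0,0,0,-7],
    [0,0,0,0,-7],
    [0,0,0,0,-7],
    [0,0,0,0,-7],
    [0,0,0,0,-7],
  ],
)

```text
time: 10.85
position: [580.3, -100.5, 264.1]
ee_rot: [0.0, 0.936, 0.353, 0.0]
force: [0.1, -0.6, 0.3]
opening: 0.4
grip_force: 0.0
```

carry_out(
  deltas=[
    [0,0,0,0,-7],
    [0,0,0,0,-7],
    [0,0,0,0,-7],
    [0,0,0,0,-7],
    [0,0,0,0,-7],
  ],
)

```text
time: 11.27
position: [580.3, -100.5, 264.0]
ee_rot: [0.0, 0.786, 0.618, 0.0]
force: [0.5, 0.4, 0.1]
opening: 0.4
grip_force: 0.0
```

carry_out(
  deltas=[
    [0,0,0,0,-7],
    [0,0,0,0,-7],
    [0,0,0,0,-7],
    [0,0,0,0,-7],
    [0,0,0,0,-7],
  ],
)

```text
time: 11.68
position: [580.3, -100.6, 264.0]
ee_rot: [0.0, 0.564, 0.826, 0.0]
force: [-0.6, 0.2, 0.3]
opening: 0.3
grip_force: 0.0
```

carry_out(
  deltas=[
    [0,0,0,0,-7],
    [0,0,0,0,-7],
    [0,0,0,0,-7],
    [0,0,0,0,-7],
    [0,0,0,0,-7],
  ],
)

```text
time: 12.1
position: [580.3, -100.5, 264.0]
ee_rot: [0.0, 0.29, 0.957, 0.0]
force: [-0.6, 0.9, 0.1]
opening: 0.8
grip_force: 0.0
```

carry_out(
  deltas=[
    [0,0,0,0,-7],
    [0,0,0,0,-7],
    [0,0,0,0,-7],
    [0,0,0,0,-7],
    [0,0,0,0,-7],
  ],
)

```text
time: 12.52
position: [580.3, -100.5, 264.0]
ee_rot: [0.0, -0.011, 1.0, -0.0]
force: [0.1, 0.0, 0.3]
opening: 0.4
grip_force: 0.0
```

```bash
python3 - <<'E'
from h import *
go((588,-138.5),270)
# where is the nut now: dark mask in top view
im,d=eyes.capture('top'); c=eyes.get_calibration('top')
E
```

```text
t 12.5167 phi -178.69966203181542 turn 1.3003379681845786 shift x,y -18.059918581471724 -73.38242870545913 pos [ 580.2794473  -100.54630653  264.01386682] q6 -1.8951721290609824 F [0.11187245 0.0016859  0.34058665]
```

carry_out(
  deltas=[
    [0,-9,-36.7,0,0],
    [0,-9,-36.7,0,0],
    [0,0,0,0,0],
    [0,0,0,10,1.3],
    [0,0,0,10,0],
  ],
)

```text
time: 12.98
position: [599.3, -173.6, 243.3]
ee_rot: [0.0, 0.006, 1.0, 0.0]
force: [-0.6, 0.4, -0.1]
opening: 0.7
grip_force: 0.0
```

carry_out(
  deltas=[
    [0,0,0,8,0],
    [0,0,0,7,0],
    [0,0,0,6,0],
    [0,0,0,0,0],
  ],
)

```text
time: 13.32
position: [599.3, -172.8, 220.9]
ee_rot: [-0.001, 0.005, 1.0, 0.001]
force: [-0.1, 0.3, -0.0]
opening: 0.5
grip_force: 0.0
```

```bash
python3 - <<'E'
from h import *
go((588,-138.5),270)
E
```

```text
t 13.3167 phi 179.45933935692221 turn -0.5406606430777856 shift x,y -0.711799751527843 -0.6804926956402341 pos [ 599.29465041 -172.81281766  220.85821766] q6 -1.9650326118026402 F [-0.05803666  0.28582433 -0.01919963]
```

carry_out(
  deltas=[
    [0,4.36,-1.2,0,7],
    [0,4.36,-1.2,0,7],
    [0,4.36,-1.2,0,7],
    [0,4.36,-1.2,0,7],
    [0,4.36,-1.2,0,7],
  ],
)

```text
time: 13.73
position: [577.7, -173.9, 223.1]
ee_rot: [0.001, 0.308, 0.951, -0.0]
force: [1.4, -0.3, -0.4]
opening: 0.3
grip_force: 0.7
```

carry_out(
  deltas=[
    [0,4.36,-1.2,0,7],
    [0,4.36,-1.2,0,7],
    [0,4.36,-1.2,0,7],
    [0,4.36,-1.2,0,7],
    [0,4.36,-1.2,0,7],
  ],
)

```text
time: 14.15
position: [559.2, -161.4, 223.1]
ee_rot: [0.001, 0.58, 0.814, 0.0]
force: [0.4, -1.1, -0.9]
opening: 0.3
grip_force: 0.7
```

carry_out(
  deltas=[
    [0,4.36,-1.2,0,7],
    [0,4.36,-1.2,0,7],
    [0,4.36,-1.2,0,7],
    [0,4.36,-1.2,0,7],
    [0,4.36,-1.2,0,7],
  ],
)

```text
time: 14.57
position: [551.2, -140.5, 223.0]
ee_rot: [0.0, 0.798, 0.602, 0.0]
force: [0.9, -1.6, 0.0]
opening: 0.2
grip_force: 0.7
```

```bash
python3 - <<'E'
from h import *
go((588,-138.5),165)
c=eyes.get_calibration('wrist'); im,d=eyes.capture('wrist'); np.savez('pics/w6.npz',im=im,d=d,**c)
# stud/wing depth & where the dark wing is, in tool-fixed image (compare w5)
for f in('w5','w6'):
    z=np.load(f'pics/{f}.npz'); cc={k:z[k] for k in('fx','fy','cx','cy','R','t')}
    dk=(z['im'].max(2)<90).astype(np.uint8); dk[:195]=0; dk[238:]=0; dk[:,:245]=0; dk[:,400:]=0
    n,l,st,ce=cv2.connectedComponentsWithStats(dk); k=1+st[1:,4].argmax(); print(f,st[k],ce[k])
    dd=z['d'][l==k]; print('depth pct',np.percentile(dd[dd>0],[5,25,50,75,95]))
E
```

```text
t 14.5667 phi 74.08160067672463 turn -0.9183993232753664 shift x,y -0.5769861857384622 0.09096116290767335 pos [ 551.15754316 -140.45263485  222.98382428] q6 -0.10610912298436137 F [ 0.92236477 -1.55683383  0.00849238]
w5 [ 250  196  133   42 3016] [312.0928382  220.98806366]
depth pct [152.93486633 154.42660522 160.60260773 166.445755   173.84557114]
w6 [ 252  197  134   41 2868] [314.81171548 221.93235704]
depth pct [154.47877197 155.99833298 162.40978241 168.26070404 175.67043457]
```

```bash
cat > hz.py <<'E'
from h import *
def hz(f):
    z=np.load(f'pics/{f}.npz'); R,t=z['R'],z['t']; d=z['d'].astype(float); im=z['im']
    v,u=np.mgrid[0:384,0:512]; P=np.stack([(u-z['cx'])/z['fx']*d,(v-z['cy'])/z['fy']*d,d],-1)
    W=(P-t)@R; r=np.hypot(W[...,0]-588,W[...,1]+138.5)
    ok=(d>0)&(v<236)
    wing=W[ok&(r>18)&(r<37)&(im.max(2)<100)&(W[...,2]>50)]
    pl=W[ok&(r<52)&(r>20)&(im[...,2]>120)&(abs(W[...,2]-28)<4)]
    h,e=np.histogram(wing[:,2],np.arange(50,72,.5)); k=h.argmax()
    top=np.median(wing[abs(wing[:,2]-e[k]-.25)<1][:,2]); p=np.median(pl[:,2])
    print(f,len(wing),len(pl),'top',top,'plate',p,'diff',top-p,'remaining deg',(top-p-32)*60)
E
python3 -c "
from hz import *
for f in('w1','w3','w4','w5','w6'): hz(f)"
```

```text
w1 244 2893 top 65.67990916195807 plate 28.68393512789975 diff 36.995974034058314 remaining deg 299.7584420434988
w3 168 7638 top 50.71935878732554 plate 28.564779346053918 diff 22.154579441271622 remaining deg -590.7252335237026
w4 689 7572 top 65.65111763949521 plate 28.509682903743126 diff 37.141434735752085 remaining deg 308.4860841451251
w5 1082 7240 top 63.36108643538115 plate 28.555599906822398 diff 34.805486528558745 remaining deg 168.32919171352472
w6 979 6929 top 62.11204117465479 plate 28.571839372488693 diff 33.540201802166095 remaining deg 92.4121081299657
```

carry_out(
  deltas=[
    [0,4.36,-1.2,0,7],
    [0,4.36,-1.2,0,7],
    [0,4.36,-1.2,0,7],
    [0,4.36,-1.2,0,7],
    [0,4.36,-1.2,0,7],
  ],
)

```text
time: 15.03
position: [556.5, -118.7, 222.8]
ee_rot: [-0.0, 0.942, 0.336, -0.0]
force: [-1.2, -0.3, -1.2]
opening: 0.7
grip_force: 0.5
```

carry_out(
  deltas=[
    [0,4.36,-1.2,0,7],
    [0,4.36,-1.2,0,7],
    [0,4.36,-1.2,0,7],
    [0,4.36,-1.2,0,7],
  ],
)

```text
time: 15.37
position: [569.4, -106.1, 222.7]
ee_rot: [-0.0, 0.995, 0.098, -0.0]
force: [-1.1, 0.1, 0.5]
opening: 0.1
grip_force: 0.5
```

```bash
cat > lk.py <<'E'
from hz import *
import sys
go((588,-138.5),float(sys.argv[2]))
c=eyes.get_calibration('wrist'); im,d=eyes.capture('wrist'); np.savez(f'pics/{sys.argv[1]}.npz',im=im,d=d,**c); hz(sys.argv[1])
E
python3 lk.py w7 102
```

```text
t 15.3667 phi 11.270398086727823 turn -0.7296019132721767 shift x,y -0.5281502994391302 0.5808140558914159 pos [ 569.38977109 -106.08693943  222.72172402] q6 1.0574915630032498 F [-1.14648673  0.14816719  0.51642525]
w7 1012 7249 top 60.8572982894724 plate 28.553745670013186 diff 32.30355261945922 remaining deg 18.213157167553078
```

carry_out(
  deltas=[
    [0,2.16,-0.67,0,3.5],
    [0,2.16,-0.67,0,3.5],
    [0,2.16,-0.67,0,3.5],
    [0,0,0,0,0],
  ],
)

```text
time: 15.75
position: [575.7, -103.5, 222.8]
ee_rot: [-0.0, 1.0, 0.009, 0.0]
force: [-0.0, -0.3, -1.2]
opening: 0.4
grip_force: 0.1
```

carry_out(
  deltas=[
    [0,2.16,-0.67,0,3.5],
    [0,2.16,-0.67,0,3.5],
    [0,0,0,0,0],
  ],
)

```text
time: 16.0
position: [580.1, -102.3, 222.8]
ee_rot: [-0.0, 0.999, -0.052, 0.0]
force: [0.3, 0.5, -0.1]
opening: 0.5
grip_force: 0.0
```

carry_out(
  deltas=[
    [0,2.16,-0.67,0,3.5],
    [0,2.16,-0.67,0,3.5],
    [0,0,0,0,0],
  ],
)

```text
time: 16.25
position: [584.5, -101.7, 222.8]
ee_rot: [-0.0, 0.994, -0.112, 0.0]
force: [0.2, -0.4, -0.2]
opening: 0.4
grip_force: 0.0
```

```bash
python3 lk.py w8 77.5
```

```text
t 16.25 phi -12.911528554131417 turn -0.4115285541314222 shift x,y -0.5851096131572193 0.17014831090426064 pos [ 584.4681693  -101.69725859  222.79454936] q6 1.4946039860010634 F [ 0.15574823 -0.39086892 -0.16137904]
w8 960 7182 top 60.54333809744303 plate 28.553722238031206 diff 31.989615859411828 remaining deg -0.6230484352903431
```

carry_out(
  deltas=[
    [0,2.16,-0.67,0,3.5],
    [0,2.16,-0.67,0,3.5],
    [0,0,0,0,0],
  ],
)

```text
time: 16.55
position: [588.0, -101.2, 222.3]
ee_rot: [-0.0, 0.985, -0.173, -0.002]
force: [-5.1, 2.4, 1.7]
opening: 0.5
grip_force: 2.3
```

carry_out(
  deltas=[
    [0,2.16,-0.67,0,3.5],
    [0,0,0,0,0],
  ],
)

```text
time: 16.72
position: [589.3, -100.8, 222.0]
ee_rot: [-0.001, 0.979, -0.203, -0.004]
force: [-8.4, 3.2, 4.2]
opening: 0.2
grip_force: 4.7
```

carry_out(
  deltas=[
    [0,1.5,0,0,0],
    [0,0,0,0,0],
    [0,0,0,0,0],
  ],
)

```text
time: 16.97
position: [590.0, -101.1, 221.9]
ee_rot: [-0.001, 0.979, -0.202, -0.005]
force: [-11.4, 4.7, 6.0]
opening: 0.7
grip_force: 6.3
```

```bash
python3 lk.py w9 70
```

```text
t 16.9667 phi -23.257149280278593 turn -3.257149280278611 shift x,y -1.0535531821443207 0.8676019274245069 pos [ 590.00496657 -101.12543232  221.88737143] q6 1.6786007127489389 F [-11.44367393   4.66702811   5.99063089]
w9 953 7691 top 60.04754050540953 plate 28.53288671790888 diff 31.51465378750065 remaining deg -29.120772749961077
```

Force rose to 12 N with no further motion, and the wing height matches snug. I'll back off, lift away and verify.

carry_out(
  deltas=[
    [0,-5,0,0,0],
    [0,-4,0,0,0],
    [0,0,0,-20,0],
    [0,0,0,-30,0],
    [0,0,0,-40,0],
  ],
)

```text
time: 17.43
position: [583.6, -98.6, 311.4]
ee_rot: [-0.0, 0.979, -0.203, -0.002]
force: [0.3, 0.3, 0.8]
opening: 0.7
grip_force: 0.0
```

carry_out(
  deltas=[
    [0,-35,0,-30,0],
    [0,-35,0,-30,0],
    [0,-35,0,0,0],
    [0,-35,0,0,0],
    [0,0,0,0,0],
  ],
)

```text
time: 17.85
position: [456.9, -43.0, 366.9]
ee_rot: [-0.0, 0.979, -0.202, -0.002]
force: [-0.3, 0.8, -0.5]
opening: 0.3
grip_force: 0.0
```

```bash
python3 - <<'E'
from h import *
s=read_state(); print(s['time'],s['position'],s['force'])
c=eyes.get_calibration('top'); im,d=eyes.capture('top'); o=np.load('pics/top0.npz')['im']
sc,_=eyes.capture('scene'); so=np.load('pics/scene0.npz')['im']
for n,a,b in(('top',im,o),('scene',sc,so)):
    m=(cv2.absdiff(cv2.GaussianBlur(a,(3,3),0),cv2.GaussianBlur(b,(3,3),0)).max(2)>30).astype(np.uint8)
    k,l,st,ce=cv2.connectedComponentsWithStats(m); print(n,[r.tolist() for r in st[1:] if r[4]>12])
c=eyes.get_calibration('wrist'); w,dw=eyes.capture('wrist'); np.savez('pics/w10.npz',im=w,d=dw,**c)
v,u=np.mgrid[0:384,0:512]; P=np.stack([(u-c['cx'])/c['fx']*dw,(v-c['cy'])/c['fy']*dw,dw],-1); W=(P-c['t'])@c['R']
x=W-[588,-138.5,0]; a=np.radians(-7.4); rx=x[...,0]*np.cos(a)+x[...,1]*np.sin(a); ry=-x[...,0]*np.sin(a)+x[...,1]*np.cos(a)
m=(dw>0)&(np.hypot(rx,ry)<39)&(np.hypot(rx,ry)>16)&(W[...,2]>50)&(w.max(2)<100); print('wing px',m.sum())
if m.sum()>20:
    q=x[m][:,:2]; _,_,vt=np.linalg.svd(q-q.mean(0)); print('wing angle',np.degrees(np.arctan2(vt[0][1],vt[0][0]))%180,'centre',q.mean(0),'top z',np.percentile(W[m][:,2],[50,80]))
for lo,hi in((-55,-30),(30,60)):
    e=(dw>0)&(ry>lo)&(ry<hi)&(W[...,2]>33.5)&(W[...,2]<39)&(rx<0)&(rx>-110); f=(dw>0)&(ry>lo)&(ry<hi)&(W[...,2]>33.5)&(W[...,2]<39)&(rx>40)&(rx<76)
    b=(dw>0)&(ry>lo)&(ry<hi)&(W[...,2]>14)&(W[...,2]<22)&(rx<-60)
    print('near strip',e.sum(),np.percentile(rx[e],[2,98]) if e.sum() else '', 'far',np.percentile(rx[f],[2,98]) if f.sum() else '','board edge',rx[b].min() if b.sum() else '')
E
```

```text
17.85 [456.88932099 -43.02868877 366.85796972] [-0.26987062  0.80843875 -0.48700511]
top [[273, 173, 14, 8, 41], [305, 177, 8, 4, 20], [286, 180, 10, 14, 70], [281, 191, 8, 5, 27], [292, 196, 13, 11, 81], [119, 205, 261, 179, 19083], [5, 311, 99, 73, 3911], [0, 337, 30, 47, 797], [289, 347, 45, 37, 492], [230, 381, 9, 3, 18]]
scene [[161, 0, 50, 27, 464], [195, 0, 7, 8, 47], [208, 0, 28, 14, 186], [287, 0, 8, 6, 33], [268, 0, 57, 69, 1503], [150, 13, 20, 4, 54], [160, 18, 13, 5, 44], [139, 26, 50, 59, 859], [188, 26, 33, 8, 164], [188, 35, 31, 28, 643], [220, 38, 9, 14, 75], [222, 55, 3, 5, 13], [171, 61, 112, 96, 4149], [116, 66, 49, 42, 1318], [35, 122, 196, 134, 7351], [177, 132, 24, 7, 104], [188, 140, 15, 9, 88], [216, 212, 15, 6, 41], [214, 217, 17, 15, 142], [195, 231, 60, 29, 593], [219, 236, 6, 4, 20]]
wing px 365
wing angle 73.8704333009664 centre [0.53360611 0.28940845] top z [59.96456375 60.84487316]
near strip 236 [-56.58700283 -46.97635533] far  board edge -98.79492870726827
near strip 266 [-56.05281063 -46.53713958] far  board edge -98.37594245610077
```

The plate is home: its near edge is 42.3 mm from the board edge, where 42 is home. The nut is snug, with wing tops at about 60 mm, and the views show no change at the loose objects. Handing in.

```bash
python3 -c "
from rig import job
print(job.hand_in())"
```

```text
the job is handed in; nothing more can be done
None
```

The keeper plate was pushed home against both stops first, then the wing nut was tightened in two fingertip strokes until it hit its hard stop; no shift of the surrounding things showed in the before/after views, and the job was handed in at about 18 s.

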